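# Wedge the filing board level

## Robot

A 7-joint arm with a two-finger parallel gripper is mounted at the origin on the work surface. World frame = base frame: x ahead of the robot, y to its left, z up, the work surface at z = 0. Lengths are in m, angles in rad, forces in N, time in s.
With the tool pointing down it reaches from about 0.4 to 0.875 m from the base axis. Payload 19.3 kg.
Tool frame: the origin (TCP) lies at the very end of the fingers, on their centre line; the grasp point (between the pads) lies 19 mm behind it; y points along the fingers, x is the direction in which the jaws open and shut, and the axes are right-handed (so a half turn about y gives the same grasp; the last joint's range is limited). The gripper opens to 85 mm and grips with 20 to 120 N. Pads are 22 mm wide; open, the fingers measure 114 mm over their backs; the gripper's body (76 mm by 85 mm) begins 54 mm behind the grasp point. The pads swing forward as they close: fully open they stand 13 mm farther back than shut.
Start: joints at [1.078, 0.521, -0.036, 1.599, 0.021, 1.021, -0.113], TCP at [0.256, -0.57, 0.231] pointing down, gripper open.
Joint ranges: [-2.91, 2.91], [-0.3, 2.13], [-1.5, 1.42], [0.17, 2.43], [-1.26, 4.41], [0.16, 1.93], [-2.52, 2.52]. Speed limits (rad/s): [1.89, 1.89, 2.39, 2.39, 3.01, 3.01, 3.01].

## Interface

Orientations are given as [roll, pitch, yaw] about the fixed x, y, z axes, in that order (R = Rz(yaw) Ry(pitch) Rx(roll)).
In Python, from workcell import bot gives the robot as it stands. The module is installed in compiled form; this text tells all that it offers.
- The arm moves only by the shell command python3 -m crank 'ROWS' [FORCE]. ROWS is JSON, a list of rows, each an object of numbers: "hand": the closure, from 0 (fully open) to 1 (shut); "dx", "dy", "dz": the shift along the tool's x, y, z in mm; "yaw": the turn about the tool's y in rad. In form: [{"hand": .., "dx": .., "dy": .., "dz": .., "yaw": ..}, ...]. A call has 1 to 12 rows; each row is the pose to reach, as a shift and turn from the pose commanded when the call began, along the tool's axes at that moment; what a row does not reach only later rows make up. A row lasts 1/12 s, in which the tool goes at most 41.7 mm and 7.16 degrees, less where a joint would pass 70% of its speed; a pose out of reach is approached as far as the arm can. A call with a gripper value outside its range is refused whole. The fingers move at their own pace and stop on an object; FORCE is the grip in N (left out, the last holds). Time passes only in rows, so rows that repeat a pose let the fingers close. It gives the time, the measured TCP pose, the force and the opening at its end, in the units of the state.
- bot.observe(): the state, without advancing time (a new reading comes with each control period).
- bot.grab_frame(name): name is "scene" or "top" or "wrist"; returns the picture (400x640x3 uint8, red, green, blue); there is no depth.
- bot.camera_info(name): a dict with "fx", "fy", "cx", "cy" (pixels), "rvec" (rotation vector, rad) and "tvec" (3), from world to camera coordinates, as OpenCV has them. Camera axes: x right, y down, z forward; pixel columns grow to the right and rows downward; lengths in m; the calibration is good to about 2 mm. A picture is of the moment at which its call begins: read the wrist's pose just before it. camera_info takes no time and is no camera call; for the wrist camera it gives the pose at the moment of the call.
- bot.job_done(): hands the job in, once; it reports no verdict.
The state is a dict: "clock": time; "qpos": joint angles; "qd": joint speeds; "joint_efforts": joint torques, N m; "position": TCP position; "tool_rot": TCP orientation; "force": force on the tool from outside, world axes, zero at the start; "moment": the same for the moment, N m; "grip_width": finger opening in m.
Only numpy, scipy, OpenCV 4.12 (cv2) and the standard library are available. Lean on these libraries where they do the work, as an engineer would, in place of code of your own. Each camera call takes 0.05 s, during which the arm holds its last target.

## Task

The hinged filing board has dropped at its free end. Take the wooden wedge and push it, lying flat on the bench, thin end first and straight in under the middle of the board's free edge, until the board sits level up against its stops and the wedge is nipped firmly; do not ram it tight. Let go, and leave the other things on the bench as they are.

Things in the scene. Friction and masses are not known exactly. Their poses are not given: they have to be found in the camera images.
- board_edge (a point): Middle of the lower edge of the board's free end. Wooden board 220 x 120 x 18 mm, bamboo length cradled on top. Axes are the board's: x from the free edge towards the hinge (push the wedge this way), y across, z up. When level this point is 18 to 24 mm above the bench (differs between starts); hanging at the start about 12 mm lower, a gap of at least 6. The bench outside the edge is clear.
- board (a joint): Hinge of the board, rad: -0.05 hanging, 0 level. At 0 it meets stops that give little. Axis 236 mm from board_edge. Board 0.5 to 1.05 kg: lifting it takes a steady push of 4 to 13 N on the wedge; at the stops the push rises by several N for each mm. Nipped firmly when the creeping push along the wedge has reached 17 to 22 N; over about 30 N is ramming. Friction holds it when let go.
- wedge_head (a point): Centre of the wedge's square head, 18 mm above its underside; x towards the thin end, z up. Loose wooden wedge 150 long, 36 wide, 90 g, flat on the bench (z = 0). Head: block 30 long, 36 wide, 36 high; before it the top slopes evenly from 28 thick at the head to 4 thick at the thin end (120 long, 1 in 5). The plain unsloped offcut of the same wood is not it.
- wedge_tip (a point): Middle of the wedge's thin end at its underside, 135 mm in front of the head's centre.
- offcut: Bystander: plain rectangular wood offcut, 95 x 40 x 30 (mm); origin under its middle.
- bamboo_tube: Bystander: short bamboo tube standing upright, 42 across, 85 high (mm); origin under its middle.
- file: Bystander: flat file with wooden handle, about 280 long, 22 high, lying flat (mm); origin under its middle, x towards the blade's tip.
- tape_roll: Bystander: roll of paper tape lying flat, 68 across, 20 high (mm); origin under its middle.
- frame: Fixed wooden frame of the board; origin straight below board_edge (board level), same x direction. Two cheeks stand beside the board, x = 10 to 80 mm, y = 63 to 79 mm either side, about 49 to 55 mm above the bench, with a steel strap over each edge of the board (strap top 54 to 60 mm above the bench).
Not all that is in view belongs to the job. What is shaped like the part that bears wedge_head but grey or red is not meant.

How it is judged:
On the way:
1. the wedge's thin end is at least 5 mm under the board's free edge while the board still hangs down (x of wedge_tip in the frame of board_edge above 0.005 m and value of joint board below -0.03 rad and y of wedge_tip in the frame of board_edge between -0.04 and 0.04 m), for 0.05 s.
At the end, for the whole second after the job is handed in: The board is level against its stops (hinge between -0.008 and 0.012 rad), held by the wedge, which is nipped with more than 8 N between wedge and board, lies flat on the bench, thin end at least 40 mm under the free edge, both its ends within 30 mm of the board's centre line, released and at rest (value of joint board between -0.008 and 0.012 rad and contact force between wedge and board above 8 N and x of wedge_tip in the frame of board_edge above 0.04 m and y of wedge_tip in the frame of board_edge between -0.03 and 0.03 m and y of wedge_head in the frame of board_edge between -0.03 and 0.03 m and angle between wedge_head's own z axis and vertical below 0.06 rad and height (world z) of wedge_tip below 0.005 m and linear speed of wedge below 0.01 m/s); the robot touches nothing.
It fails at once if the wedge is rammed: more than 35 N between wedge and board (contact force between wedge and board above 35 N).
It fails at once if a bystander is moved more than 20 mm (distance of any of offcut, bamboo_tube, file, tape_roll from where it was at the start of the episode above 0.02 m).
It also fails if it takes over 67 s, if anything falls off the work surface, if the arm or the gripper's body presses on something with over 40 N, if the wrist force passes 120 N, or if a joint passes its speed limit or range.

## Working session

There is one attempt and no reset: what is moved stays moved. The work goes in short steps, Python scripts to look and compute and a shell command to move; the robot and the scene stay as the last step left them, time stands still between calls to the robot, and variables do not carry over. Pictures are saved under pics/ and viewed, and the job is handed in when it is done.

```bash
mkdir -p pics; python3 - <<'E'
from workcell import bot
import cv2
s=bot.observe();print(s)
for n in("scene","top","wrist"):
    print(n,bot.camera_info(n))
    cv2.imwrite(f"pics/{n}0.png",bot.grab_frame(n)[:,:,::-1])
E
```

```text
{'clock': 0.0, 'qpos': array([ 1.0777978 ,  0.52200417, -0.03632899,  1.60001998,  0.02120004,
        1.02110897, -0.11281321]), 'qd': array([-0.00106034, -0.00043887, -0.00042399, -0.00139857, -0.00055286,
        0.00012408,  0.00094998]), 'joint_efforts': array([-1.87905830e-04, -9.27124929e+01,  1.97944544e+00, -3.69933772e+01,
        1.77636155e-02,  8.20868416e-03, -1.24265425e-04]), 'position': array([ 0.25626896, -0.56966183,  0.23072757]), 'tool_rot': array([-1.57087913e+00,  1.15247531e-03, -1.14801942e+00]), 'force': array([0.41521184, 0.08698456, 0.62850206]), 'moment': array([ 0.06553709,  0.01283412, -0.03716075]), 'grip_width': 0.08525690117841277}
scene {'fx': 483.44034360284456, 'fy': 483.44034360284456, 'cx': 322.20466002618434, 'cy': 200.1111804531272, 'rvec': array([ 1.29894316,  2.29729592, -0.91384032]), 'tvec': array([ 0.35427809, -0.21462226,  1.55855102])}
top {'fx': 457.28051989697474, 'fy': 457.28051989697474, 'cx': 326.8604459422527, 'cy': 198.65515457718254, 'rvec': array([ 2.19994892, -2.21922713,  0.08008753]), 'tvec': array([-0.11254168,  0.47869562,  1.33762253])}
wrist {'fx': 313.79899224884696, 'fy': 313.79899224884696, 'cx': 324.80240237229594, 'cy': 199.6465779320432, 'rvec': array([-2.41028159,  1.55776275,  0.24667273]), 'tvec': array([-0.62436314, -0.03864937,  0.38123379])}
```

View pics/scene0.png

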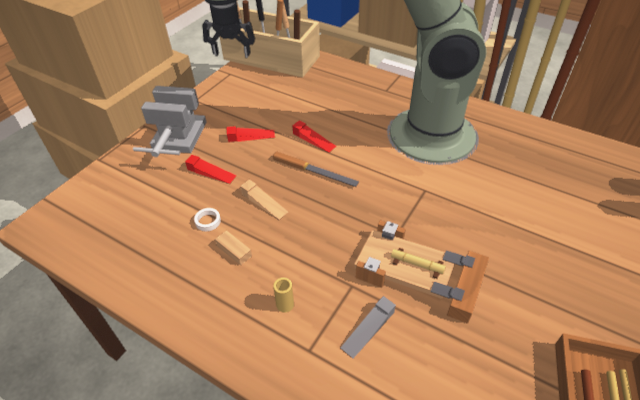

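View pics/top0.png

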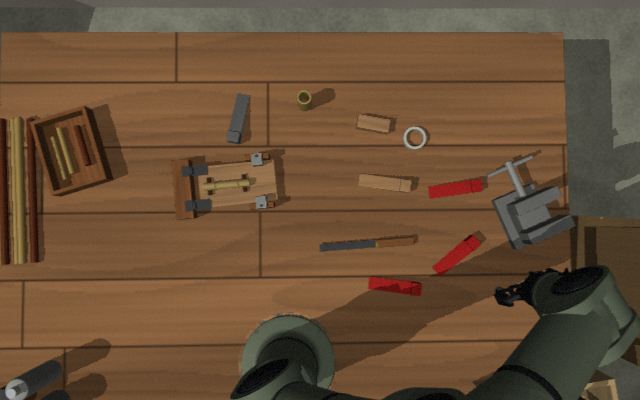

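View pics/wrist0.png

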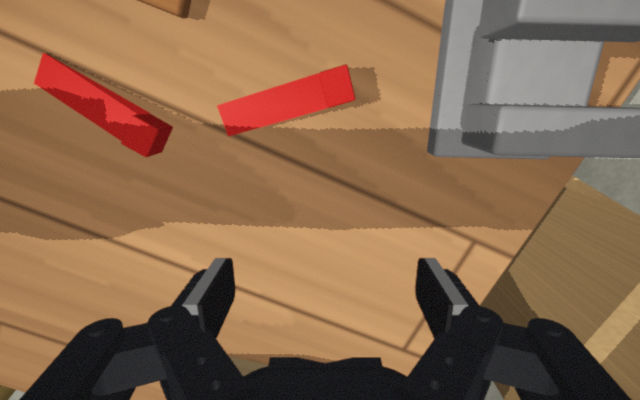

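```bash
python3 - <<'E'
import cv2
a=cv2.imread("pics/top0.png")
cv2.imwrite("pics/c1.png",cv2.resize(a[140:230,160:300],None,fx=5.7,fy=5.7,interpolation=cv2.INTER_CUBIC))
cv2.imwrite("pics/c2.png",cv2.resize(a[100:210,340:440],None,fx=5.4,fy=5.4,interpolation=cv2.INTER_CUBIC))
b=cv2.imread("pics/scene0.png")
cv2.imwrite("pics/c3.png",cv2.resize(b[170:330,190:500],None,fx=2.55,fy=2.55,interpolation=cv2.INTER_CUBIC))
E
```

```text
(no output)
```

View pics/c1.png

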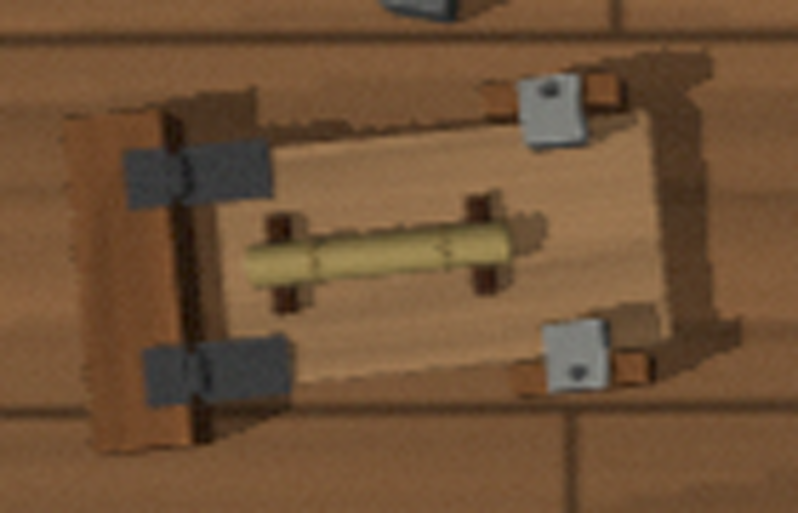

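View pics/c2.png

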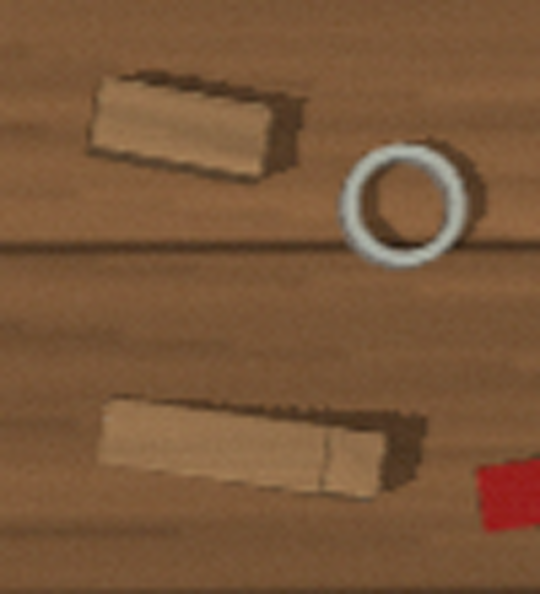

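View pics/c3.png

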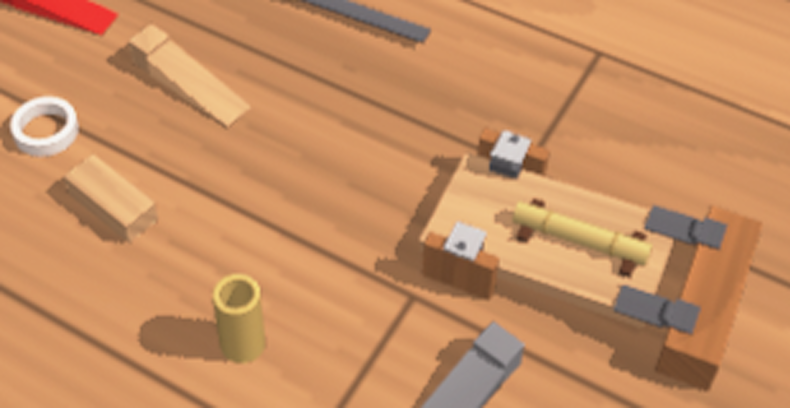

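```bash
cat > h.py <<'E'
import numpy as np,cv2
from workcell import bot
def ray(n,px,z,ci=None):
    c=ci or bot.camera_info(n);R=cv2.Rodrigues(np.array(c['rvec']))[0];t=np.array(c['tvec'])
    o=-R.T@t;d=R.T@np.array([(px[0]-c['cx'])/c['fx'],(px[1]-c['cy'])/c['fy'],1])
    return o+d*(z-o[2])/d[2]
def proj(n,p):
    c=bot.camera_info(n);R=cv2.Rodrigues(np.array(c['rvec']))[0];q=R@np.array(p)+c['tvec'];return [c['fx']*q[0]/q[2]+c['cx'],c['fy']*q[1]/q[2]+c['cy']]
E
python3 - <<'E'
from h import *
T=lambda p,z,o,s:ray("top",(p[0]/s+o[0],p[1]/s+o[1]),z)
f=lambda p,z:T(p,z,(340,100),5.4)
a=[f((105,400),.004),f((100,463),.004),f((387,433),.036),f((378,498),.036)]
print(np.round(a,4))
tip=(a[0]+a[1])/2;hd=(a[2]+a[3])/2;d=tip-hd;print("len",np.linalg.norm(d[:2]),"yaw",np.arctan2(d[1],d[0]),"head c",hd+d/np.linalg.norm(d)*.015,"tip",tip)
g=lambda p,z:T(p,z,(160,140),5.7)
for p,z in[((645,112),.03),((670,343),.03),((218,150),.037),((232,385),.037),((551,85),.057),((577,340),.057),((90,112),.06)]:print(p,np.round(g(p,z),4))
S=lambda p,z:ray("scene",(p[0]/2.55+190,p[1]/2.55+170),z)
for p,z in[((466,155),.03),((423,240),.03),((245,108),.004),((231,126),.004),((512,138),.057),((465,232),.057)]:print("sc",p,np.round(S(p,z),4))
E
```

```text
[[ 0.5508 -0.2149  0.004 ]
 [ 0.5159 -0.2117  0.004 ]
 [ 0.5286 -0.3644  0.036 ]
 [ 0.4934 -0.3589  0.036 ]]
len 0.15003751665683496 yaw 1.4214226425930057 head c [ 0.51318703 -0.3471724   0.03287117] tip [ 0.53333226 -0.21331232  0.004     ]
(645, 112) [0.5921 0.0394 0.03  ]
(670, 343) [0.4736 0.0272 0.03  ]
(218, 150) [0.5731 0.2548 0.037 ]
(232, 385) [0.4539 0.2473 0.037 ]
(551, 85) [0.6024 0.0839 0.057 ]
(577, 340) [0.4743 0.0713 0.057 ]
(90, 112) [0.5898 0.3123 0.06  ]
sc (466, 155) [0.4803 0.031  0.03  ]
sc (423, 240) [0.5945 0.0438 0.03  ]
sc (245, 108) [ 0.5238 -0.2122  0.004 ]
sc (231, 126) [ 0.5526 -0.2106  0.004 ]
sc (512, 138) [0.458 0.069 0.057]
sc (465, 232) [0.5838 0.0815 0.057 ]
```

Candidates in the top view:
- plain-wood wedge at (385,183), with a sloped top and its head at (410,184)
- offcut at (374,123), unsloped
- red wedges at (456,188), (458,255) and (395,286)
- grey wedge at (239,118)

I choose (385,183). The crops confirm wood colour, a head step and a taper toward the board. The board's free edge is at about (275,183).

```bash
python3 -m crank '[{"hand":0,"dx":-9,"dy":10,"dz":30,"yaw":-0.1},{"hand":0,"dx":-18,"dy":20,"dz":60,"yaw":-0.2},{"hand":0,"dx":-27,"dy":30,"dz":90,"yaw":-0.3},{"hand":0,"dx":-36,"dy":40,"dz":120,"yaw":-0.4},{"hand":0,"dx":-45,"dy":50,"dz":150,"yaw":-0.5},{"hand":0,"dx":-54,"dy":60,"dz":180,"yaw":-0.6},{"hand":0,"dx":-63,"dy":70,"dz":210,"yaw":-0.7},{"hand":0,"dx":-72,"dy":80,"dz":240,"yaw":-0.8},{"hand":0,"dx":-81,"dy":90,"dz":270,"yaw":-0.9},{"hand":0,"dx":-90,"dy":100,"dz":300,"yaw":-1.0},{"hand":0,"dx":-98,"dy":105,"dz":326,"yaw":-1.0},{"hand":0,"dx":-98,"dy":105,"dz":326,"yaw":-1.0}]' 40
python3 -m crank '[{"hand":0,"dx":0},{"hand":0,"dx":0},{"hand":0,"dx":0}]'
python3 - <<'E'
from h import *
print(bot.observe()['position'],bot.observe()['tool_rot'],bot.camera_info("wrist"))
cv2.imwrite("pics/w1.png",bot.grab_frame("wrist")[:,:,::-1])
for p in[(.5508,-.2149,.004),(.5159,-.2117,.004),(.5286,-.3644,.036),(.4934,-.3589,.036)]:print(proj("wrist",p))
E
```

```text
clock: 1.15
position: [0.5173, -0.3414, 0.1249]
tool_rot: [-1.567, -0.0, -0.141]
force: [0.5, 1.1, 0.7]
grip_width: 0.0855
[ 0.5173167  -0.34138098  0.12493357] [-1.56715956e+00 -2.48192871e-04 -1.41346879e-01] {'fx': 313.79899224884696, 'fy': 313.79899224884696, 'cx': 324.80240237229594, 'cy': 199.6465779320432, 'rvec': array([-2.82695747,  0.19978255,  0.0309932 ]), 'tvec': array([-0.56171974, -0.25871773,  0.1992222 ])}
[np.float64(345.0611082322734), np.float64(24.50990135728503)]
[np.float64(298.541261955372), np.float64(27.246823264381277)]
[np.float64(343.0742969300299), np.float64(227.25903704759463)]
[np.float64(298.5918042032861), np.float64(226.78192462793592)]$[0]: bad value
```

View pics/w1.png

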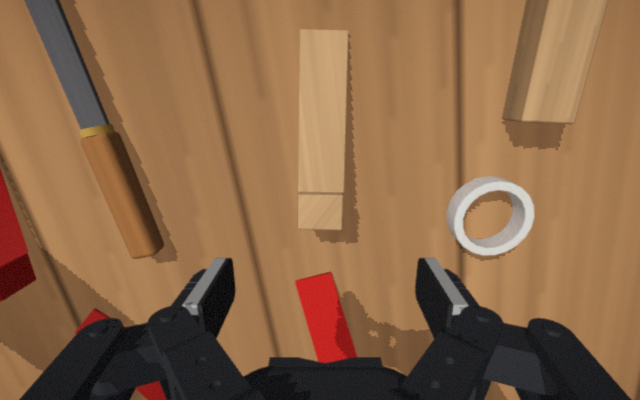

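Wrist picture: the wedge is centred ahead of the gripper, tip corners (302,30) and (348,31), head rear corners (298,229) and (343,230). A red wedge lies behind it at (325,310), the file is to the left and the tape to the right.

```bash
python3 -m crank '[{"hand":0,"dx":0,"dy":0,"dz":0,"yaw":0},{"hand":0,"dx":0,"dy":0,"dz":0,"yaw":0}]'
python3 - <<'E'
from h import *
c=bot.camera_info("wrist");im=bot.grab_frame("wrist")
cv2.imwrite("pics/w2.png",cv2.resize(im[10:250,250:400],None,fx=2.4,fy=2.4)[:,:,::-1])
print(c['tvec'])
f=lambda p,z:ray("wrist",p,z,c)
a=[f((302,29.5),.004),f((348.5,31),.004),f((298,229),.036),f((342.5,230),.036)]
print(np.round(a,4))
tip=(a[0]+a[1])/2;hd=(a[2]+a[3])/2;d=(tip-hd);d[2]=0;print(np.linalg.norm(d),"yaw",np.arctan2(d[1],d[0]),"head c",hd+d/np.linalg.norm(d)*.015,tip)
E
```

```text
clock: 1.37
position: [0.5127, -0.3478, 0.1263]
tool_rot: [-1.571, 0.0, -0.149]
force: [0.3, 0.1, -0.8]
grip_width: 0.0851
[-0.56013352 -0.26178874  0.1989624 ]
[[ 0.5163 -0.2176  0.004 ]
 [ 0.5509 -0.2239  0.004 ]
 [ 0.4897 -0.3651  0.036 ]
 [ 0.5251 -0.3713  0.036 ]]
0.14974925130948105 yaw 1.3949023286716589 head c [ 0.51001425 -0.35342268  0.036     ] [ 0.5335938  -0.22075254  0.004     ]
```

View pics/w2.png

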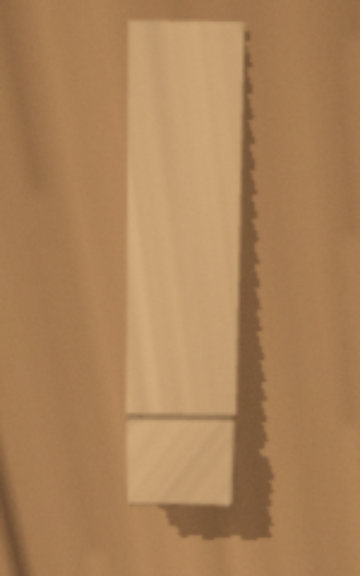

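```bash
python3 - <<'E'
from h import *
c=bot.camera_info("wrist");s=bot.observe()
f=lambda p,z:ray("wrist",p,z,c)
a=[f((303,18.8),.004),f((352,19.6),.004),f((303,219.6),.036),f((347,220),.036)]
print(np.round(a,4))
tip=(a[0]+a[1])/2;hd=(a[2]+a[3])/2;d=(tip-hd);d[2]=0;L=np.linalg.norm(d);h=hd+d/L*.015
print(L,"yaw",np.arctan2(d[1],d[0]),"head c",h,tip)
y=s['tool_rot'][2];v=h-s['position'];print(y,s['position'],v@[np.cos(y),np.sin(y),0],v@[-np.sin(y),np.cos(y),0])
E
```

```text
[[ 0.5183 -0.2108  0.004 ]
 [ 0.5545 -0.2168  0.004 ]
 [ 0.495  -0.3579  0.036 ]
 [ 0.5297 -0.3634  0.036 ]]
0.14879476742640307 yaw 1.4087839388845584 head c [ 0.51480519 -0.34585588  0.036     ] [ 0.5363869 -0.2138132  0.004    ]
-0.14977810079297882 [ 0.51267593 -0.34794338  0.12646359] 0.0017939321758590264 0.0023818536288322425
```

```bash
python3 -m crank '[{"hand":0,"dx":1,"dy":25,"dz":1,"yaw":0},{"hand":0,"dx":1,"dy":50,"dz":1,"yaw":0},{"hand":0,"dx":1,"dy":75,"dz":1,"yaw":0},{"hand":0,"dx":1,"dy":95,"dz":1,"yaw":0},{"hand":0,"dx":1,"dy":108,"dz":1,"yaw":0},{"hand":0,"dx":1,"dy":116,"dz":1,"yaw":0},{"hand":0,"dx":1,"dy":116,"dz":1,"yaw":0},{"hand":0,"dx":1,"dy":116,"dz":1,"yaw":0}]'
python3 -m crank '[{"hand":0.3,"dx":0,"dy":0,"dz":0,"yaw":0},{"hand":0.5,"dx":0,"dy":0,"dz":0,"yaw":0},{"hand":0.7,"dx":0,"dy":0,"dz":0,"yaw":0},{"hand":1,"dx":0,"dy":0,"dz":0,"yaw":0},{"hand":1,"dx":0,"dy":0,"dz":0,"yaw":0},{"hand":1,"dx":0,"dy":0,"dz":0,"yaw":0},{"hand":1,"dx":0,"dy":0,"dz":0,"yaw":0},{"hand":1,"dx":0,"dy":0,"dz":0,"yaw":0}]' 60
```

```text
clock: 2.08
position: [0.5148, -0.3464, 0.0109]
tool_rot: [-1.571, -0.0, -0.148]
force: [1.6, 0.1, 0.3]
grip_width: 0.0855
clock: 2.75
position: [0.515, -0.3463, 0.0111]
tool_rot: [-1.571, -0.001, -0.148]
force: [-2.0, 0.6, 9.0]
grip_width: 0.035
```

```bash
python3 -m crank '[{"hand":1,"dx":0,"dy":-1,"dz":10,"yaw":-0.02},{"hand":1,"dx":0,"dy":-1,"dz":35,"yaw":-0.05},{"hand":1,"dx":0,"dy":-1,"dz":60,"yaw":-0.1},{"hand":1,"dx":0,"dy":-1,"dz":85,"yaw":-0.15},{"hand":1,"dx":1,"dy":-1,"dz":110,"yaw":-0.2},{"hand":1,"dx":1,"dy":-1,"dz":135,"yaw":-0.24},{"hand":1,"dx":1,"dy":-1,"dz":160,"yaw":-0.24},{"hand":1,"dx":1,"dy":-1,"dz":185,"yaw":-0.24},{"hand":1,"dx":1,"dy":-1,"dz":205,"yaw":-0.24},{"hand":1,"dx":1,"dy":-1,"dz":218,"yaw":-0.24},{"hand":1,"dx":1,"dy":-1,"dz":218,"yaw":-0.24},{"hand":1,"dx":1,"dy":-1,"dz":218,"yaw":-0.24}]'
python3 -m crank '[{"hand":1,"dx":0,"dy":0,"dz":0,"yaw":0},{"hand":1,"dx":0,"dy":0,"dz":0,"yaw":0}]'
python3 - <<'E'
from h import *
print(bot.camera_info("wrist")['tvec'],bot.observe()['force'])
for n in("wrist","top","scene"):cv2.imwrite(f"pics/{n}3.png",bot.grab_frame(n)[:,:,::-1])
a=cv2.imread("pics/top3.png")
cv2.imwrite("pics/c4.png",cv2.resize(a[130:230,160:360],None,fx=4,fy=4,interpolation=cv2.INTER_CUBIC))
E
```

```text
clock: 3.75
position: [0.5478, -0.1303, 0.0114]
tool_rot: [-1.571, 0.0, 0.093]
force: [0.3, -1.3, -0.3]
grip_width: 0.035
clock: 3.92
position: [0.5475, -0.1319, 0.0112]
tool_rot: [-1.571, 0.0, 0.09]
force: [0.0, 0.3, -0.8]
grip_width: 0.0351
[-0.53501414 -0.14417602  0.11588449] [ 0.01597074  0.29014466 -0.77723054]
```

View pics/wrist3.png

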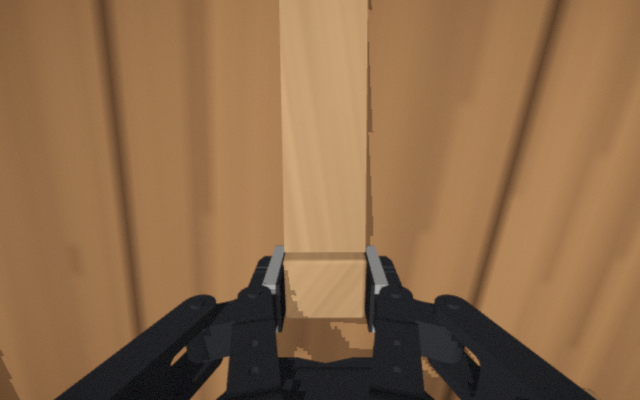

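View pics/c4.png

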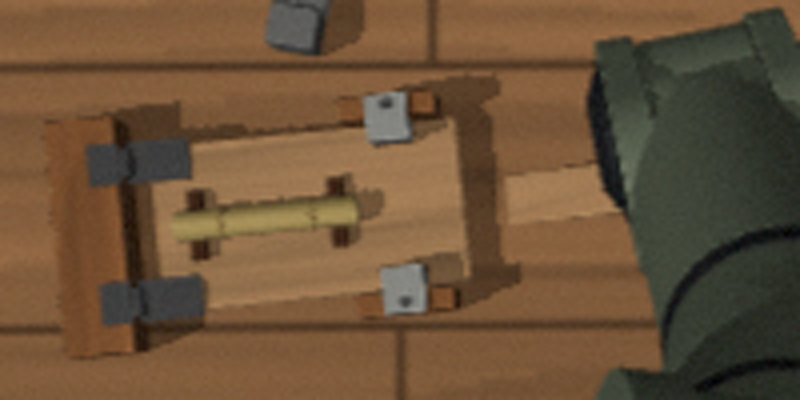

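View pics/scene3.png

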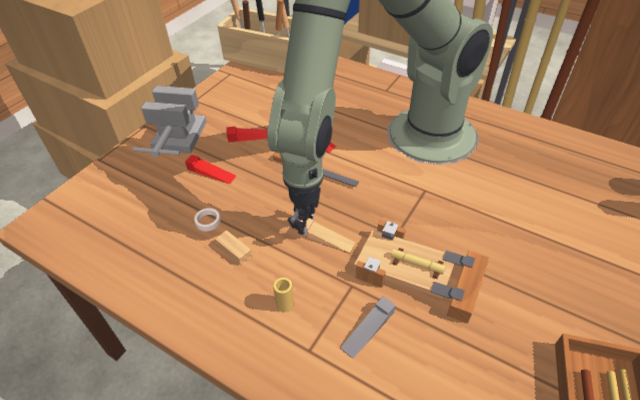

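```bash
python3 - <<'E'
from h import *
g=lambda p,z:ray("top",(p[0]/4+160,p[1]/4+130),z)
A,B=g((455,118),.03),g((470,278),.03);C,D=g((503,178),.004),g((507,222),.004)
m=(A+B)/2;t=(C+D)/2;e=A-B;e/=np.linalg.norm(e);print(A,B,m,t)
for y in(1.66,1.67):
    u=np.array([np.cos(y),np.sin(y),0]);v=np.array([-u[1],u[0],0]);print((t-m)@u,(t-m)@v,np.arctan2(e[1],e[0])+np.pi/2)
E
```

```text
[0.59254953 0.03771642 0.03      ] [0.47558918 0.02728914 0.03      ] [0.53406936 0.03250278 0.03      ] [0.53459336 0.00325301 0.004     ]
-0.02918014480104112 0.0020838105902669666 1.6597135024551726
-0.029157848047356782 0.0023755029852829657 1.6597135024551726
```

```bash
python3 -m crank '[{"hand":1,"dx":1,"dy":0.5,"dz":8,"yaw":0},{"hand":1,"dx":2,"dy":0.5,"dz":16,"yaw":0},{"hand":1,"dx":2,"dy":0.5,"dz":23,"yaw":0},{"hand":1,"dx":2,"dy":0.5,"dz":29,"yaw":0},{"hand":1,"dx":2,"dy":0.5,"dz":33,"yaw":0},{"hand":1,"dx":2,"dy":0.5,"dz":36,"yaw":0},{"hand":1,"dx":2,"dy":0.5,"dz":37,"yaw":0},{"hand":1,"dx":2,"dy":0.5,"dz":37,"yaw":0}]'
python3 -m crank '[{"hand":1,"dx":0,"dy":0,"dz":1,"yaw":0},{"hand":1,"dx":0,"dy":0,"dz":2,"yaw":0},{"hand":1,"dx":0,"dy":0,"dz":3,"yaw":0},{"hand":1,"dx":0,"dy":0,"dz":4,"yaw":0},{"hand":1,"dx":0,"dy":0,"dz":5,"yaw":0},{"hand":1,"dx":0,"dy":0,"dz":6,"yaw":0}]'
python3 -m crank '[{"hand":1,"dx":0,"dy":0,"dz":1,"yaw":0},{"hand":1,"dx":0,"dy":0,"dz":2,"yaw":0},{"hand":1,"dx":0,"dy":0,"dz":3,"yaw":0},{"hand":1,"dx":0,"dy":0,"dz":4,"yaw":0},{"hand":1,"dx":0,"dy":0,"dz":5,"yaw":0},{"hand":1,"dx":0,"dy":0,"dz":6,"yaw":0}]'
```

```text
clock: 4.73
position: [0.5466, -0.0929, 0.0111]
tool_rot: [-1.571, -0.001, 0.092]
force: [0.2, -0.4, 5.9]
grip_width: 0.0351
clock: 5.23
position: [0.546, -0.0877, 0.0111]
tool_rot: [-1.571, -0.001, 0.092]
force: [0.3, -3.5, 5.9]
grip_width: 0.035
clock: 5.73
position: [0.5455, -0.0817, 0.0111]
tool_rot: [-1.571, -0.001, 0.092]
force: [0.0, -4.4, 5.2]
grip_width: 0.0347
```

```bash
for i in 1; do :; done; python3 -m crank '[{"hand":1,"dx":0,"dy":0,"dz":2,"yaw":0},{"hand":1,"dx":0,"dy":0,"dz":4,"yaw":0},{"hand":1,"dx":0,"dy":0,"dz":6,"yaw":0},{"hand":1,"dx":0,"dy":0,"dz":8,"yaw":0},{"hand":1,"dx":0,"dy":0,"dz":10,"yaw":0},{"hand":1,"dx":0,"dy":0,"dz":10,"yaw":0}]'
python3 - <<'E'
from h import *
a=bot.grab_frame("top")[:,:,::-1];b=bot.grab_frame("scene")[:,:,::-1]
cv2.imwrite("pics/c5.png",np.vstack([cv2.resize(a[140:230,160:360],(600,270)),cv2.resize(b[200:330,290:500],(600,300))]))
E
```

```text
clock: 6.23
position: [0.5446, -0.0712, 0.0111]
tool_rot: [-1.571, -0.001, 0.092]
force: [-0.3, -1.9, 6.2]
grip_width: 0.035
```

View pics/c5.png

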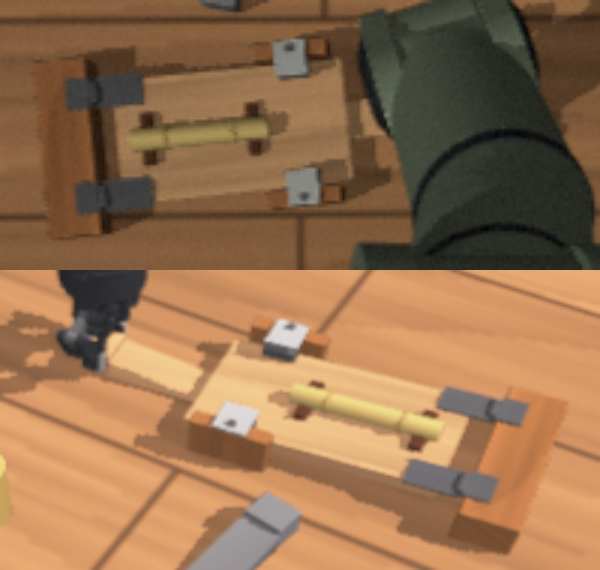

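The wedge's thin end is now under the middle of the free edge (lower panel, about (200,385)) and everything is aligned. I'll keep pushing in small steps.

```bash
python3 -m crank '[{"hand":1,"dx":0,"dy":0,"dz":2,"yaw":0},{"hand":1,"dx":0,"dy":0,"dz":4,"yaw":0},{"hand":1,"dx":0,"dy":0,"dz":6,"yaw":0},{"hand":1,"dx":0,"dy":0,"dz":8,"yaw":0},{"hand":1,"dx":0,"dy":0,"dz":10,"yaw":0},{"hand":1,"dx":0,"dy":0,"dz":12,"yaw":0}]'
python3 -m crank '[{"hand":1,"dx":0,"dy":0,"dz":1.5,"yaw":0},{"hand":1,"dx":0,"dy":0,"dz":3,"yaw":0},{"hand":1,"dx":0,"dy":0,"dz":4.5,"yaw":0},{"hand":1,"dx":0,"dy":0,"dz":6,"yaw":0},{"hand":1,"dx":0,"dy":0,"dz":7.5,"yaw":0},{"hand":1,"dx":0,"dy":0,"dz":9,"yaw":0}]'
```

```text
clock: 6.83
position: [0.5434, -0.0608, 0.0111]
tool_rot: [-1.572, -0.0, 0.091]
force: [1.4, -10.3, 5.1]
grip_width: 0.0349
clock: 7.33
position: [0.5426, -0.0518, 0.0111]
tool_rot: [-1.572, -0.0, 0.091]
force: [1.1, -10.8, 5.3]
grip_width: 0.0352
```

```bash
python3 -m crank '[{"hand":1,"dx":0,"dy":0,"dz":1,"yaw":0},{"hand":1,"dx":0,"dy":0,"dz":2,"yaw":0},{"hand":1,"dx":0,"dy":0,"dz":3,"yaw":0},{"hand":1,"dx":0,"dy":0,"dz":4,"yaw":0},{"hand":1,"dx":0,"dy":0,"dz":5,"yaw":0}]'
```

```text
clock: 7.75
position: [0.5421, -0.0469, 0.0111]
tool_rot: [-1.572, -0.0, 0.091]
force: [0.1, -10.0, 5.8]
grip_width: 0.0351
```

```bash
python3 -m crank '[{"hand":1,"dx":0,"dy":-0.6,"dz":1,"yaw":0},{"hand":1,"dx":0,"dy":-0.6,"dz":2,"yaw":0},{"hand":1,"dx":0,"dy":-0.6,"dz":3,"yaw":0},{"hand":1,"dx":0,"dy":-0.6,"dz":4,"yaw":0},{"hand":1,"dx":0,"dy":-0.6,"dz":5,"yaw":0}]'
```

```text
clock: 8.17
position: [0.5413, -0.0407, 0.0112]
tool_rot: [-1.571, 0.001, 0.092]
force: [-0.3, -5.0, -2.4]
grip_width: 0.0351
```

```bash
python3 -m crank '[{"hand":1,"dx":0,"dy":0,"dz":1,"yaw":0},{"hand":1,"dx":0,"dy":0,"dz":2,"yaw":0},{"hand":1,"dx":0,"dy":0,"dz":3,"yaw":0},{"hand":1,"dx":0,"dy":0,"dz":4,"yaw":0},{"hand":1,"dx":0,"dy":0,"dz":5,"yaw":0}]'
```

```text
clock: 8.58
position: [0.541, -0.0356, 0.0114]
tool_rot: [-1.571, 0.0, 0.092]
force: [0.3, -4.4, -2.9]
grip_width: 0.0348
```

```bash
python3 -m crank '[{"hand":1,"dx":0,"dy":0,"dz":1,"yaw":0},{"hand":1,"dx":0,"dy":0,"dz":2,"yaw":0},{"hand":1,"dx":0,"dy":0,"dz":3,"yaw":0},{"hand":1,"dx":0,"dy":0,"dz":4,"yaw":0}]'
```

```text
clock: 8.92
position: [0.5407, -0.0316, 0.0114]
tool_rot: [-1.571, -0.0, 0.092]
force: [0.7, -3.9, -3.7]
grip_width: 0.0347
```

```bash
python3 -m crank '[{"hand":1,"dx":0,"dy":0.25,"dz":0.7,"yaw":0},{"hand":1,"dx":0,"dy":0.25,"dz":1.4,"yaw":0},{"hand":1,"dx":0,"dy":0.25,"dz":2.1,"yaw":0},{"hand":1,"dx":0,"dy":0.25,"dz":2.8,"yaw":0},{"hand":1,"dx":0,"dy":0.25,"dz":3.5,"yaw":0}]'
python3 - <<'E'
from h import *
b=bot.grab_frame("scene")[:,:,::-1];cv2.imwrite("pics/s6.png",b);w=bot.grab_frame("wrist")[:,:,::-1]
cv2.imwrite("pics/c6.png",np.vstack([cv2.resize(b[215:315,330:490],(480,300),interpolation=cv2.INTER_CUBIC),cv2.resize(w,(480,300))]))
E
```

```text
clock: 9.33
position: [0.5404, -0.0283, 0.0112]
tool_rot: [-1.571, -0.0, 0.092]
force: [0.7, -4.0, -2.0]
grip_width: 0.035
```

View pics/c6.png

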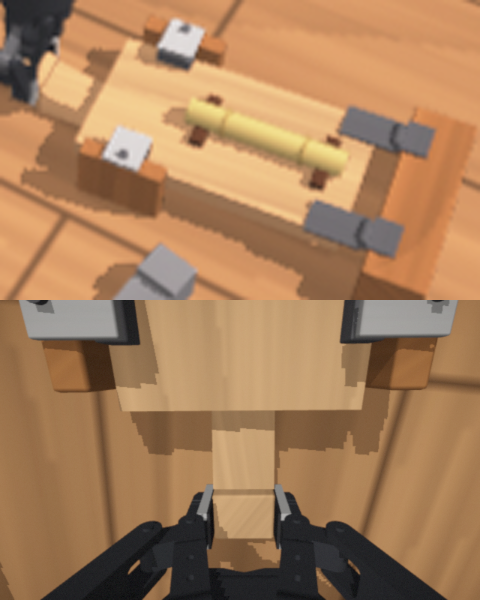

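The wrist view shows the wedge centred (x about 243 against board edges at 120 and 362) and square to the edge. The board is rising.

```bash
python3 -m crank '[{"hand":1,"dx":0,"dy":0.2,"dz":0.7,"yaw":0},{"hand":1,"dx":0,"dy":0.2,"dz":1.4,"yaw":0},{"hand":1,"dx":0,"dy":0.2,"dz":2.1,"yaw":0},{"hand":1,"dx":0,"dy":0.2,"dz":2.8,"yaw":0},{"hand":1,"dx":0,"dy":0.2,"dz":3.5,"yaw":0}]'
```

```text
clock: 9.85
position: [0.5402, -0.0251, 0.0111]
tool_rot: [-1.571, -0.0, 0.092]
force: [0.6, -5.3, -0.3]
grip_width: 0.0349
```

```bash
python3 -m crank '[{"hand":1,"dx":0,"dy":0,"dz":0.7,"yaw":0},{"hand":1,"dx":0,"dy":0,"dz":1.4,"yaw":0},{"hand":1,"dx":0,"dy":0,"dz":2.1,"yaw":0},{"hand":1,"dx":0,"dy":0,"dz":2.8,"yaw":0},{"hand":1,"dx":0,"dy":0,"dz":3.5,"yaw":0}]'
```

```text
clock: 10.27
position: [0.5399, -0.0216, 0.0111]
tool_rot: [-1.571, -0.0, 0.092]
force: [1.8, -5.8, -0.6]
grip_width: 0.035
```

```bash
python3 -m crank '[{"hand":1,"dx":0,"dy":0,"dz":0.5,"yaw":0},{"hand":1,"dx":0,"dy":0,"dz":1,"yaw":0},{"hand":1,"dx":0,"dy":0,"dz":1.5,"yaw":0},{"hand":1,"dx":0,"dy":0,"dz":2,"yaw":0}]'
```

```text
clock: 10.6
position: [0.5397, -0.0197, 0.0111]
tool_rot: [-1.571, -0.0, 0.092]
force: [1.4, -6.3, -0.1]
grip_width: 0.0349
```

```bash
python3 -m crank '[{"hand":1,"dx":0,"dy":0,"dz":0.5,"yaw":0},{"hand":1,"dx":0,"dy":0,"dz":1,"yaw":0},{"hand":1,"dx":0,"dy":0,"dz":1.5,"yaw":0},{"hand":1,"dx":0,"dy":0,"dz":2,"yaw":0}]'
```

```text
clock: 10.93
position: [0.5395, -0.0176, 0.0111]
tool_rot: [-1.571, -0.0, 0.092]
force: [0.1, -6.0, 0.4]
grip_width: 0.0351
```

```bash
python3 -m crank '[{"hand":1,"dx":0,"dy":0,"dz":0.5,"yaw":0},{"hand":1,"dx":0,"dy":0,"dz":1,"yaw":0},{"hand":1,"dx":0,"dy":0,"dz":1.5,"yaw":0},{"hand":1,"dx":0,"dy":0,"dz":2,"yaw":0}]'
```

```text
clock: 11.27
position: [0.5393, -0.0157, 0.0111]
tool_rot: [-1.571, -0.0, 0.092]
force: [0.5, -6.2, 0.8]
grip_width: 0.0349
```

```bash
python3 -m crank '[{"hand":1,"dx":0,"dy":0,"dz":0.5,"yaw":0},{"hand":1,"dx":0,"dy":0,"dz":1,"yaw":0},{"hand":1,"dx":0,"dy":0,"dz":1.5,"yaw":0},{"hand":1,"dx":0,"dy":0,"dz":2,"yaw":0}]'
```

```text
clock: 11.6
position: [0.5392, -0.0137, 0.0111]
tool_rot: [-1.571, -0.0, 0.092]
force: [0.6, -7.1, 0.7]
grip_width: 0.0348
```

```bash
python3 -m crank '[{"hand":1,"dx":0,"dy":0,"dz":0.4,"yaw":0},{"hand":1,"dx":0,"dy":0,"dz":0.8,"yaw":0},{"hand":1,"dx":0,"dy":0,"dz":1.2,"yaw":0},{"hand":1,"dx":0,"dy":0,"dz":1.6,"yaw":0}]'
```

```text
clock: 11.93
position: [0.539, -0.0121, 0.0111]
tool_rot: [-1.571, -0.0, 0.092]
force: [1.9, -7.4, 1.1]
grip_width: 0.0355
```

```bash
python3 -m crank '[{"hand":1,"dx":0,"dy":0,"dz":0.4,"yaw":0},{"hand":1,"dx":0,"dy":0,"dz":0.8,"yaw":0},{"hand":1,"dx":0,"dy":0,"dz":1.2,"yaw":0}]'
```

```text
clock: 12.18
position: [0.5389, -0.0118, 0.0111]
tool_rot: [-1.572, -0.0, 0.091]
force: [1.0, -13.5, 0.7]
grip_width: 0.0351
```

```bash
python3 -m crank '[{"hand":1,"dx":0,"dy":0,"dz":0.1,"yaw":0},{"hand":1,"dx":0,"dy":0,"dz":0.2,"yaw":0}]'
```

```text
clock: 12.35
position: [0.5389, -0.0118, 0.0111]
tool_rot: [-1.572, -0.0, 0.091]
force: [2.7, -13.0, 0.7]
grip_width: 0.0349
```

```bash
python3 -m crank '[{"hand":1,"dx":0,"dy":0,"dz":0.1,"yaw":0},{"hand":1,"dx":0,"dy":0,"dz":0.2,"yaw":0}]'
```

```text
clock: 12.52
position: [0.5389, -0.0118, 0.0111]
tool_rot: [-1.572, -0.0, 0.091]
force: [2.1, -14.4, -0.3]
grip_width: 0.0349
```

```bash
python3 -m crank '[{"hand":1,"dx":0,"dy":0,"dz":0.1,"yaw":0},{"hand":1,"dx":0,"dy":0,"dz":0.2,"yaw":0},{"hand":1,"dx":0,"dy":0,"dz":0.3,"yaw":0}]'
```

```text
clock: 12.77
position: [0.5389, -0.0117, 0.0111]
tool_rot: [-1.573, 0.0, 0.09]
force: [1.8, -14.9, -0.9]
grip_width: 0.0349
```

```bash
python3 -m crank '[{"hand":1,"dx":0,"dy":0,"dz":0.1,"yaw":0},{"hand":1,"dx":0,"dy":0,"dz":0.2,"yaw":0},{"hand":1,"dx":0,"dy":0,"dz":0.2,"yaw":0}]'
```

```text
clock: 13.02
position: [0.5388, -0.0117, 0.0111]
tool_rot: [-1.573, -0.0, 0.09]
force: [2.1, -15.1, 0.3]
grip_width: 0.0349
```

```bash
python3 -m crank '[{"hand":1,"dx":0,"dy":0,"dz":0.2,"yaw":0},{"hand":1,"dx":0,"dy":0,"dz":0.4,"yaw":0},{"hand":1,"dx":0,"dy":0,"dz":0.5,"yaw":0}]'
```

```text
clock: 13.27
position: [0.5388, -0.0115, 0.0111]
tool_rot: [-1.573, 0.0, 0.09]
force: [2.2, -18.4, -0.1]
grip_width: 0.035
```

```bash
python3 -m crank '[{"hand":1,"dx":0,"dy":0,"dz":0.2,"yaw":0},{"hand":1,"dx":0,"dy":0,"dz":0.4,"yaw":0},{"hand":1,"dx":0,"dy":0,"dz":0.5,"yaw":0}]'
```

```text
clock: 13.52
position: [0.5388, -0.0114, 0.0111]
tool_rot: [-1.574, 0.0, 0.09]
force: [1.8, -19.7, -0.5]
grip_width: 0.0352
```

```bash
python3 - <<'E'
from h import *
b=bot.grab_frame("scene")[:,:,::-1];w=bot.grab_frame("wrist")[:,:,::-1];print(bot.observe()['force'])
cv2.imwrite("pics/c7.png",np.vstack([cv2.resize(b[215:315,330:490],(480,300),interpolation=cv2.INTER_CUBIC),cv2.resize(w,(480,300))]))
E
```

```text
[  3.35211895 -19.65049543  -0.38380083]
```

View pics/c7.png

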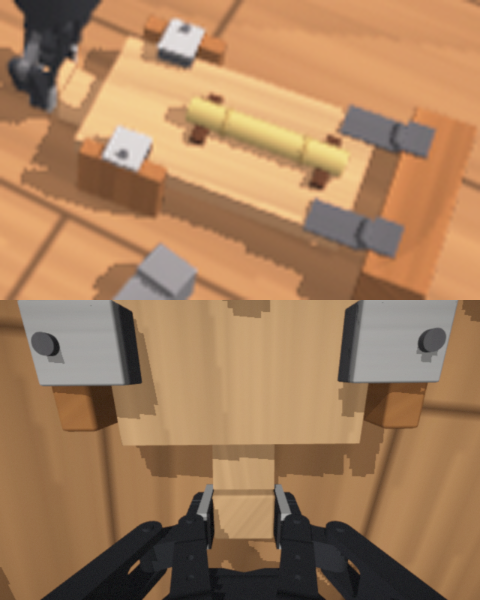

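The board is up against its straps, the wedge is centred with its head still between the pads, and the push is 19.7 N. I'll release it.

```bash
python3 -m crank '[{"hand":0.5,"dx":0,"dy":0,"dz":-0.5,"yaw":0},{"hand":0.3,"dx":0,"dy":0,"dz":-2,"yaw":0},{"hand":0,"dx":0,"dy":0,"dz":-2,"yaw":0},{"hand":0,"dx":0,"dy":0,"dz":-2,"yaw":0},{"hand":0,"dx":0,"dy":0,"dz":-2,"yaw":0},{"hand":0,"dx":0,"dy":0,"dz":-2,"yaw":0},{"hand":0,"dx":0,"dy":0,"dz":-2,"yaw":0}]'
```

```text
clock: 14.2
position: [0.5387, -0.0105, 0.0109]
tool_rot: [-1.571, -0.0, 0.092]
force: [-1.0, -1.0, -0.1]
grip_width: 0.0854
```

```bash
python3 -m crank '[{"hand":0,"dx":0,"dy":-15,"dz":0,"yaw":0},{"hand":0,"dx":0,"dy":-40,"dz":0,"yaw":0},{"hand":0,"dx":0,"dy":-70,"dz":-10,"yaw":0},{"hand":0,"dx":0,"dy":-100,"dz":-35,"yaw":0},{"hand":0,"dx":0,"dy":-130,"dz":-65,"yaw":0},{"hand":0,"dx":0,"dy":-150,"dz":-95,"yaw":0},{"hand":0,"dx":0,"dy":-150,"dz":-120,"yaw":0},{"hand":0,"dx":0,"dy":-150,"dz":-120,"yaw":0},{"hand":0,"dx":0,"dy":-150,"dz":-120,"yaw":0}]'
python3 - <<'E'
from h import *
b=bot.grab_frame("scene")[:,:,::-1];w=bot.grab_frame("wrist")[:,:,::-1];t=bot.grab_frame("top")[:,:,::-1]
cv2.imwrite("pics/w8.png",w);cv2.imwrite("pics/t8.png",t)
cv2.imwrite("pics/c8.png",np.vstack([cv2.resize(b[215:315,330:490],(480,300),interpolation=cv2.INTER_CUBIC),cv2.resize(w,(480,300))]))
E
```

```text
clock: 14.95
position: [0.5495, -0.1315, 0.161]
tool_rot: [-1.571, -0.0, 0.089]
force: [0.0, 0.5, -0.7]
grip_width: 0.0854
```

View pics/c8.png

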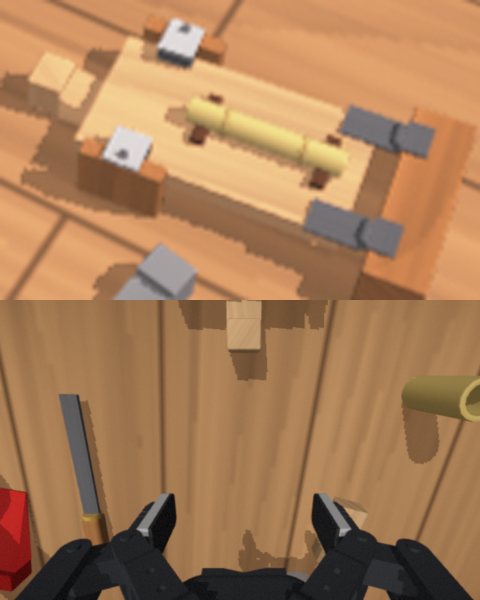

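View pics/t8.png

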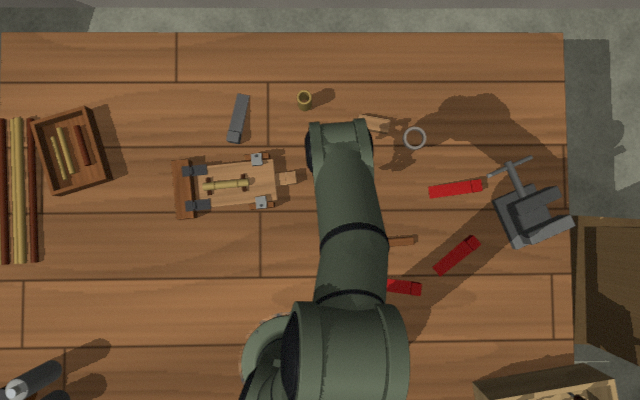

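```bash
python3 - <<'E'
from h import *
t=cv2.imread("pics/t8.png");cv2.imwrite("pics/c9.png",cv2.resize(t[150:215,240:320],None,fx=8,fy=8,interpolation=cv2.INTER_CUBIC))
w=cv2.imread("pics/w8.png");cv2.imwrite("pics/c10.png",cv2.resize(w[0:120,240:440],None,fx=4,fy=4,interpolation=cv2.INTER_CUBIC))
print(proj("top",(.5388+.0013,-.0114-.0149,.036)),proj("wrist",(.5388+.0013,-.0114-.0149,.036)))
E
```

```text
[np.float64(295.7339798455199), np.float64(177.06262378907843)] [np.float64(322.9306374589632), np.float64(66.96305887264364)]
```

View pics/c9.png

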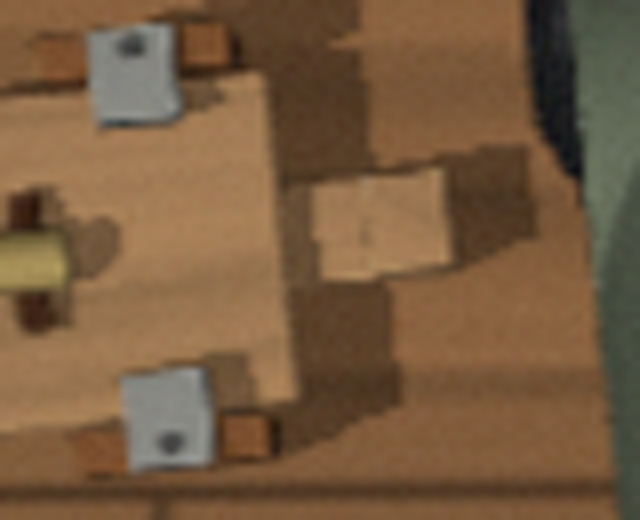

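View pics/c10.png

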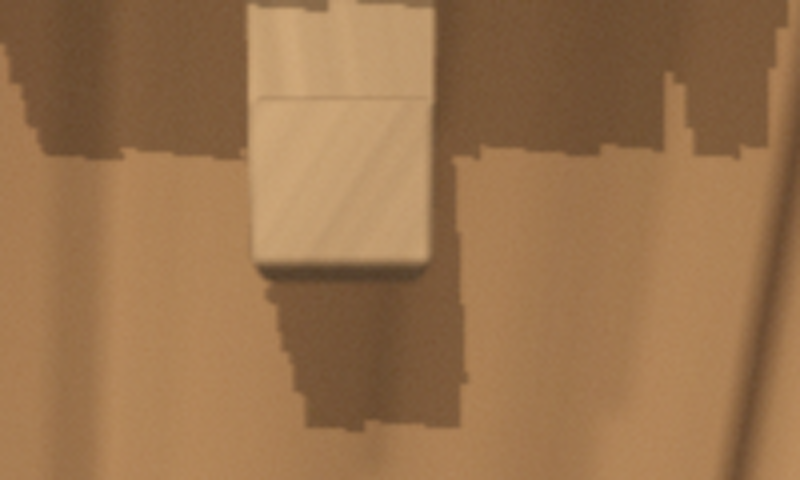

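```bash
python3 - <<'E'
from workcell import bot
print(bot.job_done())
E
```

```text
the job is handed in; nothing more can be done
None
```

I gripped the wooden wedge by its head, turned it in line with the board, and slid it along the bench thin end first under the middle of the free edge. The lifting push was about 4 to 11 N. It jumped when the board met its stops, and I crept on to 19.7 N along the wedge (inside 17 to 22 N), then opened the hand and backed away. The job was handed in after about 15 s of robot time.

- **Board and wedge:** The last pictures showed the board up at its straps. The wedge was centred to within a few mm, square to the edge and flat, with about 89 mm of it under the board.
- **After release:** The head's rear edge lay within about a pixel of where it was at full push, about (296,177) in the top view, so it had not slipped back. The gripper was clear.
- **Bystanders:** The offcut, tape and bamboo tube stood at the same pixels as at the start. The arm partly hid the file in the last top view, but the wrist view showed it lying undisturbed.
- **Not measured:** I did not measure the nip between wedge and board after release. I infer it from the final push and from the wedge not slipping. I judged the board level from the push jumping at the stops and from the pictures, not from a hinge reading. No check failed.

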